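# Nest the steel parts cups on the bench mat

## Task

Tidy the bench: nest the two loose medium steel parts cups, one after the other, into the matching cup that stands on the round black rubber mat, so that all three make one straight, fully seated stack standing upright on the mat. The bigger stepped cup and the small straight can do not belong to this set.

Things in the scene. Friction and masses are not known exactly. Their poses are not given: they have to be found in the camera images.
- cup_mat_mid (a point): Round open steel cup, mouth up on the mat, 90 mm tall: tapered foot 50 mm tall (38 mm wide at the base, 49 at its top), flat shoulder, then a straight collar 60 mm outside, 54 inside, 40 tall. A like cup nested in it sits 40 mm higher, its shoulder on this rim, its collar showing above; play 2.5 mm each way. Origin on its axis, half-way up (45 mm); z to the mouth. 120 g, loose.
- cup_a_mid (a point): A loose cup, mouth up on the bench, same shape and size as the cup on the mat: 90 mm tall, upper 40 mm a straight collar 60 mm wide (grip it there). Either loose cup may go first; the other nests in it the same way, 40 mm higher again (stack 170 mm tall). Origin on its axis, half-way up (45 mm); z to the mouth. 120 g, loose.
- cup_b_mid (a point): The other loose cup, same as the first (90 mm tall, collar 60 mm wide). Not of the set: a bigger stepped cup (84 mm wide, 126 tall), a small straight can (46 mm wide, 60 tall). Origin on its axis, half-way up (45 mm); z to the mouth. 120 g, loose.
- mat: Round black rubber mat, 110 mm across, 4 mm thick, fixed to the bench. Origin: centre of its underside, at bench height; z up.
Not all that is in view belongs to the job. Leave any blue look-alike of the part that bears cup_b_mid alone. What is shaped like the part that bears cup_a_mid but green is not meant.

How it is judged:
By the outcome, as a careful person would: the job done as asked, in the order asked, and still so for the second after the job is handed in, with the robot touching nothing.
It also fails if it takes over 69 s, if anything falls off the work surface, if the arm or the gripper's body presses on something with over 40 N, if the wrist force passes 120 N, or if a joint passes its speed limit or range.

## Robot

A 6-joint arm with a two-finger parallel gripper is mounted at the origin on the work surface. World frame = base frame: x ahead of the robot, y to its left, z up, the work surface at z = 0. Lengths are in m, angles in rad, forces in N, time in s.
With the tool pointing down it reaches from about 0.35 to 0.725 m from the base axis. Payload 6 kg.
Tool frame: the origin (TCP) lies midway between the tips of the shut fingers; the grasp point (between the pads) lies 19 mm behind it (env.tcp_to_grasp is the distance from the TCP to the grasp point, in m); z points along the fingers, y is the direction in which the jaws open and shut (so a half turn about z gives the same grasp; the last joint's range is limited). The gripper opens to 85 mm and grips with 20 to 120 N. Pads are 22 mm wide; open, the fingers measure 114 mm over their backs; the gripper's body (76 mm by 85 mm) begins 54 mm behind the grasp point. The pads swing forward as they close: fully open they stand 13 mm farther back than shut.
Start: joints at [-0.815, 0.04, 0.085, 0, -1.615, -0.334], TCP at [0.246, -0.547, 0.231] pointing down, gripper open.
Joint ranges: [-2.56, 2.56], [-1.29, 2.01], [-1.08, 1.49], [-3.29, 1.98], [-2.81, -0.18], [-2.99, 2.99]. Speed limits (rad/s): [2.57, 2.57, 3.01, 3.14, 3.14, 3.14].

## Interface

Orientations are given as a 3x3 rotation matrix whose columns are the frame's x, y, z axes.
In Python, from plant import env, imaging, finish_job gives the robot as it stands.
- The arm moves only by the tool send_rows, never from a script. Its argument "increments" is a list of rows, each a list of 7 numbers: the shift along the tool's x, y, z in units of 40 mm (1.0 is 40 mm), then the turn, a rotation vector about the tool's x, y, z in units of 5 degrees (1.0 is 5 degrees), then the gripper command: -1 is fully open, 1 is shut, values between are in proportion. In form: [[tx, ty, tz, wx, wy, wz, claw], ...]. A call has 1 to 12 rows; each row shifts and turns the commanded pose from where the row before left it, along the tool's axes as they then stand; what a row does not reach is not made up. A row lasts 1/10 s, in which the tool goes at most 50 mm and 8.59 degrees, less where a joint would pass 70% of its speed; a pose out of reach is approached as far as the arm can. A call is refused whole if a number of a shift passes 1 or a number of a turn 1, either way. A call with a gripper value outside its range is refused whole. The fingers move at their own pace and stop on an object; "grip_force" is the grip in N (left out, the last holds). Time passes only in rows, so rows that do not move let the fingers close. It gives the time, the measured TCP pose, the force and the opening at its end, in the units of the state.
- env.state(): the state, without advancing time (a new reading comes with each control period).
- imaging.capture(name): name is "scene" or "top" or "wrist"; returns the picture (384x512x3 uint8, blue, green, red); there is no depth.
- imaging.camera_params(name): a dict with "intrinsics" (3x3 intrinsics, pixels), "extrinsics" (4x4, takes a point from camera to world coordinates); the wrist camera has in their place "T_tool_cam" (4x4, takes a point from camera to tool coordinates, whose origin is the TCP and whose axes are the flange's). Camera axes: x right, y up, looking along -z (the intrinsics and any distortion apply to the point x, -y, -z); pixel columns grow to the right and rows downward; lengths in m; the calibration is good to about 2 mm. The wrist camera is an equidistant fisheye: a pixel r from the principal point sees the ray r / f radians off the axis. A picture is of the moment at which its call begins: read the wrist's pose just before it. camera_params takes no time and is no camera call.
- finish_job(): hands the job in, once; it reports no verdict.
Trained networks look in the newest picture that a camera, given by its name, has taken for a name from the list of things; names that differ only in an ending like _2 or _b are one class to them, and where a whole thing is asked for, a point or a joint stands for the part that bears it (a point fixed in the world has none). Each returns a list of dicts, best first, with "p" (0 to 1); they miss things now and then, are a little off and sometimes report something else, mostly with a low value. They report only what shows in the picture. A call takes as long as a camera call. They do not tell look-alikes from the thing itself.
- imaging.boxes_of(camera, thing): "at" ([row, column] in pixels, amid what is visible of it).
- imaging.landmark_of(camera, thing): "at" ([row, column] in pixels: a listed point, or the origin of a listed thing).
The state is a dict: "clock": time; "joint_pos": joint angles; "joint_velocities": joint speeds; "effort": joint torques, N m; "eef_pos": TCP position; "tcp_rot": TCP orientation; "ft_force": force on the tool from outside, world axes, zero at the start; "moment": the same for the moment, N m; "finger_gap": finger opening in m.
Only numpy, scipy, OpenCV 4.12 (cv2) and the standard library are available. Lean on these libraries where they do the work, as an engineer would, in place of code of your own. Each camera call takes 0.05 s, during which the arm holds its last target.

## Working session

There is one attempt and no reset: what is moved stays moved. The work goes in short steps, Python scripts to look and compute and a tool call to move; the robot and the scene stay as the last step left them, time stands still between calls to the robot, and variables do not carry over. Pictures are saved under pics/ and viewed, and the job is handed in when it is done.

Besides the shell and the picture viewer there is one more tool, called after ">>>" in YAML: its name, and indented under it one key for each argument. send_rows: Moves the arm, as the interface text tells. Its arguments: {"type":"object","properties":{"increments":{"type":"array","items":{"type":"array","items":{"type":"number"}}},"grip_force":{"type":"number"}},"required":["increments"]}

```bash
mkdir -p pics; ls; cat > h.py <<'E'
import numpy as np, cv2
from plant import env, imaging, finish_job
def ray(name,at,st=None):
    p=imaging.camera_params(name)
    K=np.array(p['intrinsics']);r,c=at
    x=(c-K[0,2])/K[0,0];y=(r-K[1,2])/K[1,1]
    if name=='wrist':
        th=np.hypot(x,y);s=np.sin(th)/max(th,1e-9)
        d=np.array([x*s,-y*s,-np.cos(th)])
        T=np.eye(4);T[:3,:3]=st['tcp_rot'];T[:3,3]=st['eef_pos'];T=T@np.array(p['T_tool_cam'])
    else:
        d=np.array([x,-y,-1.]);T=np.array(p['extrinsics'])
    return T[:3,3],T[:3,:3]@d
def hit(name,at,z,st=None):
    o,d=ray(name,at,st);return o+d*(z-o[2])/d[2]
def proj(name,P,st=None):
    p=imaging.camera_params(name);K=np.array(p['intrinsics'])
    if name=='wrist':
        T=np.eye(4);T[:3,:3]=st['tcp_rot'];T[:3,3]=st['eef_pos'];T=T@np.array(p['T_tool_cam'])
    else: T=np.array(p['extrinsics'])
    q=np.linalg.inv(T)@np.r_[P,1];v=np.array([q[0],-q[1],-q[2]])
    if name=='wrist':
        n=np.hypot(v[0],v[1]);th=np.arctan2(n,v[2]);a=v[:2]/max(n,1e-9)*th
    else: a=v[:2]/v[2]
    return np.array([K[1,1]*a[1]+K[1,2],K[0,0]*a[0]+K[0,2]])
E
python3 - <<'E'
from h import *
st=env.state();print(st)
for n in ['scene','top','wrist']:
    p=imaging.camera_params(n);print(n,p)
    im=imaging.capture(n);cv2.imwrite(f'pics/{n}0.png',im)
    if n!='wrist':
      for t in ['cup_mat_mid','cup_a_mid','mat']:
        for d in imaging.landmark_of(n,t):
            print(t,d, hit(n,d['at'],{'cup_mat_mid':.049,'cup_a_mid':.045,'mat':0}[t]).round(4))
E
```

```text
pics
{'clock': 0.0, 'joint_pos': array([-8.15259351e-01,  4.08500839e-02,  8.38220962e-02, -4.65565063e-04,
       -1.61551160e+00, -3.33705943e-01]), 'joint_velocities': array([-0.00033676,  0.0002256 , -0.00042611,  0.00072296,  0.00024385,
        0.00157964]), 'effort': array([ 8.18467033e-04, -3.68204105e+01,  3.47423530e+01,  6.93271101e+00,
       -5.26008080e-03,  2.23518748e-05]), 'eef_pos': array([ 0.24560539, -0.54707136,  0.23026303]), 'tcp_rot': array([[-9.12332376e-01, -4.09449511e-01, -8.56770105e-04],
       [-4.09450386e-01,  9.12331004e-01,  1.58783424e-03],
       [ 1.31519975e-04,  1.79943744e-03, -9.99998372e-01]]), 'ft_force': array([ 1.0595663 ,  0.1616376 , -0.83515604]), 'moment': array([-0.01687697,  0.03336012,  0.00238947]), 'finger_gap': 0.08568270976769377}
scene {'intrinsics': array([[384.39116513,   0.        , 257.04549623],
       [  0.        , 384.39116513, 206.07031911],
       [  0.        ,   0.        ,   1.        ]]), 'extrinsics': array([[ 0.21875291, -0.50038975,  0.83770953,  1.15214047],
       [ 0.97554914,  0.09346693, -0.19891658, -0.1
[... 937 characters left out ...]
2], 'p': 0.82} [ 0.5268 -0.2041  0.045 ]
cup_a_mid {'at': [227.4, 166.4], 'p': 0.53} [0.4669 0.2186 0.045 ]
mat {'at': [230.4, 176.3], 'p': 0.59} [0.4656 0.2028 0.    ]
wrist {'intrinsics': array([[297.31863964,   0.        , 256.98122278],
       [  0.        , 297.31863964, 187.90130375],
       [  0.        ,   0.        ,   1.        ]]), 'T_tool_cam': array([[ 6.26035428e-04,  9.58832677e-01,  2.83970959e-01,
         7.20234687e-02],
       [ 9.99998953e-01, -2.29727009e-04, -1.42889615e-03,
         2.07249942e-03],
       [-1.30483652e-03,  2.83971556e-01, -9.58831817e-01,
        -1.43149945e-01],
       [ 0.00000000e+00,  0.00000000e+00,  0.00000000e+00,
         1.00000000e+00]])}
```

View pics/scene0.png

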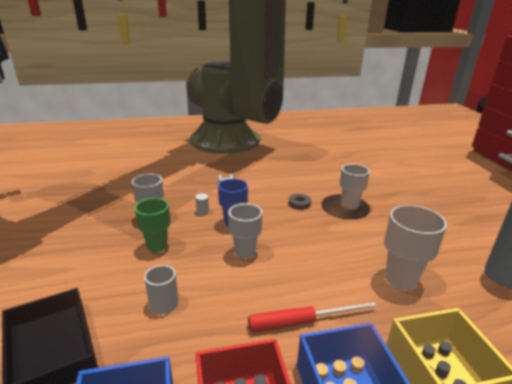

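View pics/top0.png

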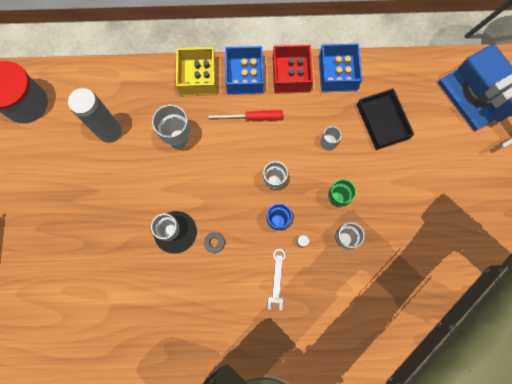

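View pics/wrist0.png

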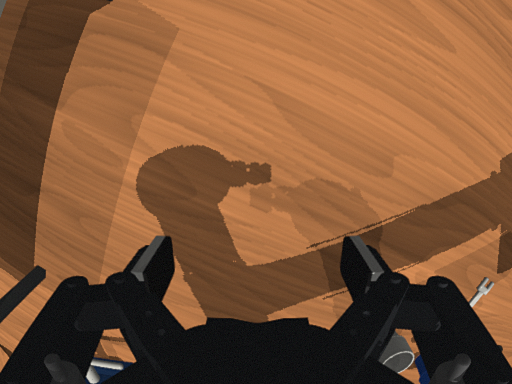

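The scene shows the mat cup at (353,187), loose grey cups at (246,230) and (148,190), green and blue look-alikes next to them. In the top view the grey cups are at (275,175) and (350,236), with the mat cup at (165,228). I'll measure the rims next.

```bash
python3 - <<'E'
from h import *
im=cv2.imread('pics/top0.png'); out=[]
for (c,r) in [(275,175),(350,236),(168,228)]:
    out.append(cv2.resize(im[r-24:r+24,c-24:c+24],None,fx=5.5,fy=5.5,interpolation=cv2.INTER_CUBIC))
cv2.imwrite('pics/topz.png',np.hstack(out))
im=cv2.imread('pics/scene0.png'); out=[]
for (c,r) in [(246,230),(148,195),(353,190)]:
    out.append(cv2.resize(im[r-32:r+32,c-24:c+24],None,fx=5.5,fy=5.5,interpolation=cv2.INTER_CUBIC))
cv2.imwrite('pics/scenez.png',np.hstack(out))
E
```

```text
(no output)
```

View pics/topz.png

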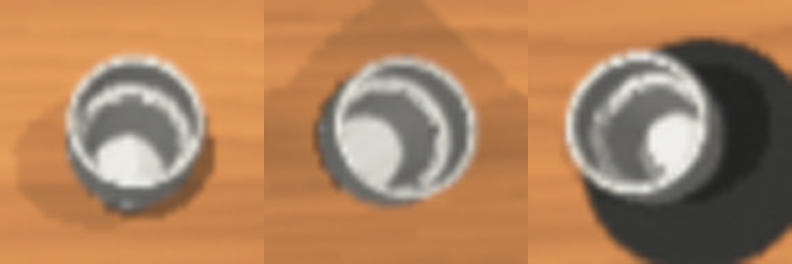

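View pics/scenez.png

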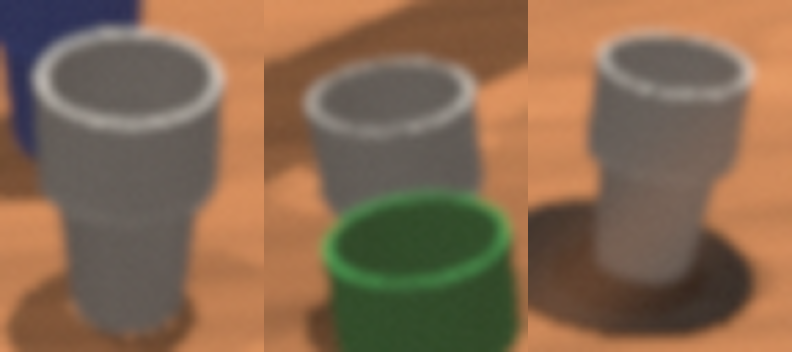

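```bash
python3 - <<'E'
from h import *
for nm,t,s,z in [('c1',(172.6,275.1),(211.8,244.9),.09),('c2',(234.9,351.1),(180.1,146.7),.09),('mat',(225.8,163.4),(169.6,355.5),.094)]:
    print(nm,hit('top',t,z).round(4),hit('scene',s,z).round(4))
    print(' base via', proj('top',hit('top',t,z)-[0,0,z]).round(1))
# neighbours
for nm,t in [('green',(187,342)),('blue',(212,279)),('big',(120,170))]: print(nm,hit('top',t,.09 if nm!='big' else .126).round(3))
st=env.state();R=st['tcp_rot'];print(R.round(3))
E
```

```text
c1 [ 0.5851 -0.05    0.09  ] [ 0.5883 -0.0493  0.09  ]
 base via [182.2 273.6]
c2 [ 0.4292 -0.2207  0.09  ] [ 0.4326 -0.2192  0.09  ]
 base via [239.6 343.2]
mat [0.4631 0.2152 0.094 ] [0.4683 0.2159 0.094 ]
 base via [231.5 171.4]
green [ 0.545 -0.208  0.09 ]
blue [ 0.488 -0.055  0.09 ]
big [0.713 0.198 0.126]
[[-0.912 -0.409 -0.   ]
 [-0.409  0.912  0.   ]
 [ 0.     0.    -1.   ]]
```

>>> send_rows:
  increments:
    - [-0.63,0.463,0.05,0,0,0,-1]
    - [-0.63,0.463,0.05,0,0,0,-1]
    - [-0.63,0.463,0.05,0,0,0,-1]
    - [-0.63,0.463,0.05,0,0,0,-1]
    - [-0.63,0.463,0.05,0,0,0,-1]
    - [-0.63,0.463,0.05,0,0,0,-1]
    - [-0.63,0.463,0.05,0,0,0,-1]
    - [-0.63,0.463,0.05,0,0,0,-1]
    - [-0.63,0.463,0.05,0,0,0,-1]
    - [-0.63,0.463,0.05,0,0,0,-1]
    - [-0.63,0.463,0.05,0,0,0,-1]
    - [-0.63,0.463,0.05,0,0,0,-1]

```text
clock: 1.65
eef_pos: [0.431, -0.2196, 0.2074]
tcp_rot: [[-0.912, -0.409, 0.001], [-0.409, 0.912, 0.0], [-0.001, -0.0, -1.0]]
ft_force: [1.2, -0.7, -0.8]
finger_gap: 0.0851
```

>>> send_rows:
  increments:
    - [0,0,0,0,0,0,-1]
    - [0,0,0,0,0,0,-1]
    - [0,0,0,0,0,0,-1]

```text
clock: 1.95
eef_pos: [0.4303, -0.2213, 0.2075]
tcp_rot: [[-0.913, -0.409, 0.0], [-0.409, 0.913, -0.0], [-0.0, -0.0, -1.0]]
ft_force: [0.3, -0.6, 0.3]
finger_gap: 0.0854
```

```bash
python3 - <<'E'
from h import *
st=env.state();print(st['eef_pos'],st['tcp_rot'].round(4),st['clock'])
im=imaging.capture('wrist');cv2.imwrite('pics/w1.png',im)
print(proj('wrist',[.431,-.22,.09],st))
E
```

```text
[ 0.43033899 -0.22128887  0.20745114] [[-9.125e-01 -4.090e-01  1.000e-04]
 [-4.090e-01  9.125e-01 -1.000e-04]
 [-0.000e+00 -2.000e-04 -1.000e+00]] 1.95
[183.65747156 255.2981598 ]
```

View pics/w1.png

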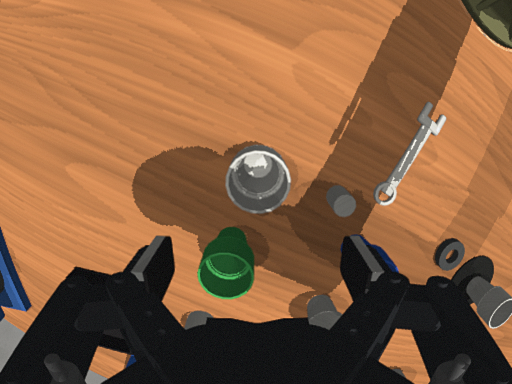

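The wrist view shows the cup rim centred near (258.5,180). The green cup below it at (227,262) is clear of the fingers.

```bash
python3 - <<'E'
from h import *
st=env.state();im=cv2.imread('pics/w1.png')
h=hit('wrist',(180,258.3),.09,st);print(h)
# overlay outer rim for candidates
for P,c in [((.431,-.22),(0,0,255)),(h[:2],(0,255,0))]:
    for a in np.linspace(0,2*np.pi,90):
        q=proj('wrist',[P[0]+.03*np.cos(a),P[1]+.03*np.sin(a),.09],st)
        cv2.circle(im,(int(round(q[1]*8)),int(round(q[0]*8))),3,c,-1,shift=3) if 0 else im.__setitem__((int(round(q[0])),int(round(q[1]))),c)
cv2.imwrite('pics/w1z.png',cv2.resize(im[130:230,205:305],None,fx=6,fy=6,interpolation=cv2.INTER_NEAREST))
print(st['tcp_rot'].T@(h-st['eef_pos'])/.04)
E
```

```text
[ 0.42669679 -0.21908579  0.09      ]
[0.05773858 0.0913191  2.93735863]
```

View pics/w1z.png

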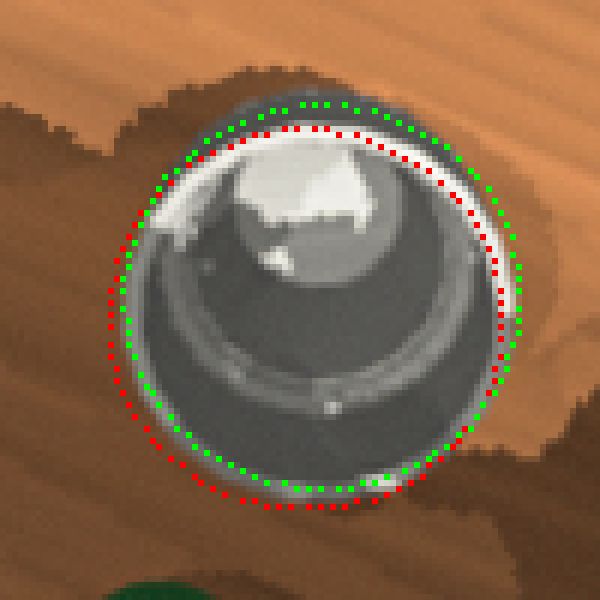

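>>> send_rows:
  increments:
    - [0,0.06,0.5,0,0,0,-1]
    - [0,0,0.7,0,0,0,-1]
    - [0,0,0.7,0,0,0,-1]
    - [0,0,0.7,0,0,0,-1]
    - [0,0,0.6,0,0,0,-1]
    - [0,0,0.4,0,0,0,-1]
    - [0,0,0.16,0,0,0,-1]
    - [0,0,0,0,0,0,-1]
    - [0,0,0,0,0,0,-1]

```text
clock: 2.9
eef_pos: [0.43, -0.2192, 0.058]
tcp_rot: [[-0.913, -0.409, 0.001], [-0.409, 0.913, -0.001], [-0.001, -0.001, -1.0]]
ft_force: [-0.5, -0.1, 0.9]
finger_gap: 0.0853
```

```bash
python3 - <<'E'
from h import *
st=env.state();print(st['eef_pos'],st['clock'],env.tcp_to_grasp)
a=imaging.capture('wrist');b=imaging.capture('scene')
cv2.imwrite('pics/w2.png',a);cv2.imwrite('pics/s2.png',cv2.resize(b[130:290,60:280],None,fx=3,fy=3))
E
```

```text
[ 0.42998258 -0.2191783   0.05801449] 2.9 0.0187
```

View pics/w2.png

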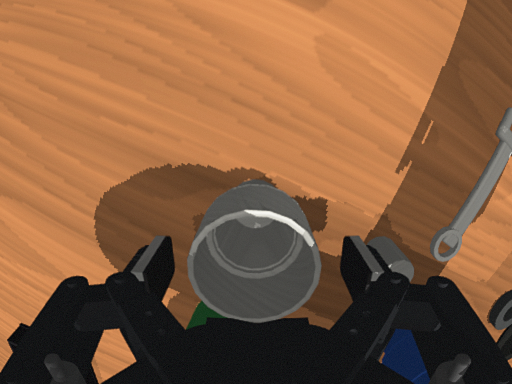

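View pics/s2.png

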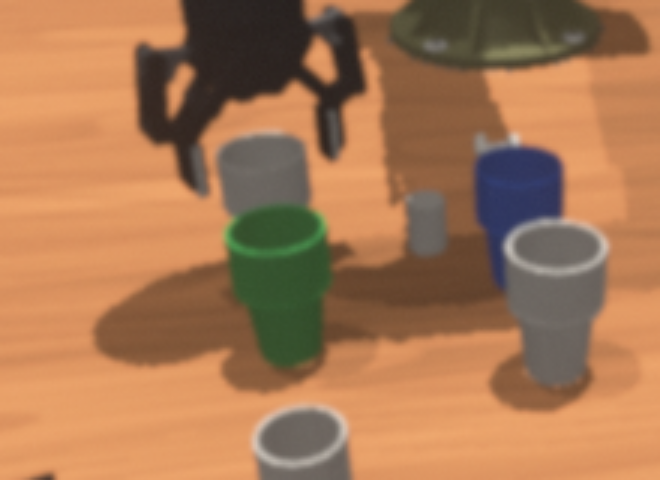

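>>> send_rows:
  increments:
    - [0,0,0,0,0,0,1]
    - [0,0,0,0,0,0,1]
    - [0,0,0,0,0,0,1]
    - [0,0,0,0,0,0,1]
    - [0,0,0,0,0,0,1]
    - [0,0,0,0,0,0,1]
    - [0,0,0,0,0,0,1]
    - [0,0,0,0,0,0,1]
  grip_force: 35

```text
clock: 3.8
eef_pos: [0.4301, -0.2188, 0.0578]
tcp_rot: [[-0.912, -0.41, 0.001], [-0.41, 0.912, -0.001], [-0.001, -0.001, -1.0]]
ft_force: [-0.1, -0.0, 6.0]
finger_gap: 0.0587
```

```bash
python3 - <<'E'
from h import *
st=env.state();print(st['eef_pos'],st['clock'],st['finger_gap'])
a=imaging.capture('wrist');b=imaging.capture('top')
cv2.imwrite('pics/w3.png',a);cv2.imwrite('pics/t3.png',b)
E
```

```text
[ 0.4301264  -0.21883576  0.05780495] 3.8 0.05871805635451164
```

View pics/w3.png

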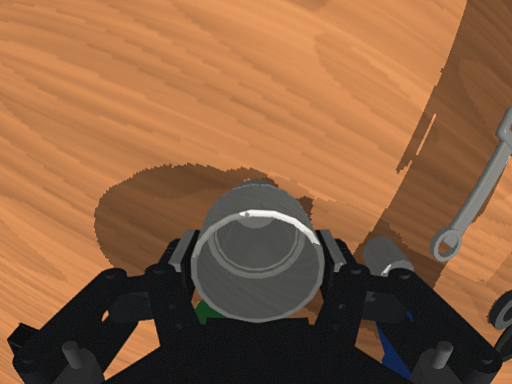

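Gripped: the cup rim spans columns 191–325 and rows ~208–321 between both pads.

```bash
cat >> h.py <<'E'
from scipy.optimize import least_squares
def rimfit(name,ext,z,st,guess,R=.03):
    # ext: top,bottom,left,right pixel extremes ; free x,y (fixed z)
    A=np.linspace(0,2*np.pi,181)
    def f(v):
        q=np.array([proj(name,[v[0]+R*np.cos(a),v[1]+R*np.sin(a),z],st) for a in A])
        return np.array([q[:,0].min(),q[:,0].max(),q[:,1].min(),q[:,1].max()])-ext
    r=least_squares(f,guess,x_scale=.01,diff_step=1e-3);return r.x,r.fun
E
python3 - <<'E'
from h import *
st=env.state()
im=cv2.imread('pics/w3.png');cv2.imwrite('pics/w3z.png',cv2.resize(im[190:340,175:345],None,fx=4,fy=4,interpolation=cv2.INTER_CUBIC))
x,f=rimfit('wrist',np.array([208,321,191.5,325]),.09,st,[.43,-.219]);print(x,f, st['tcp_rot'].T[:2,:2]@(x-st['eef_pos'][:2]))
E
```

```text
[ 0.4280371  -0.21660979] [-0.33891929  0.86406191 -1.03063455  1.03524146] [0.00100923 0.00287651]
```

View pics/w3z.png

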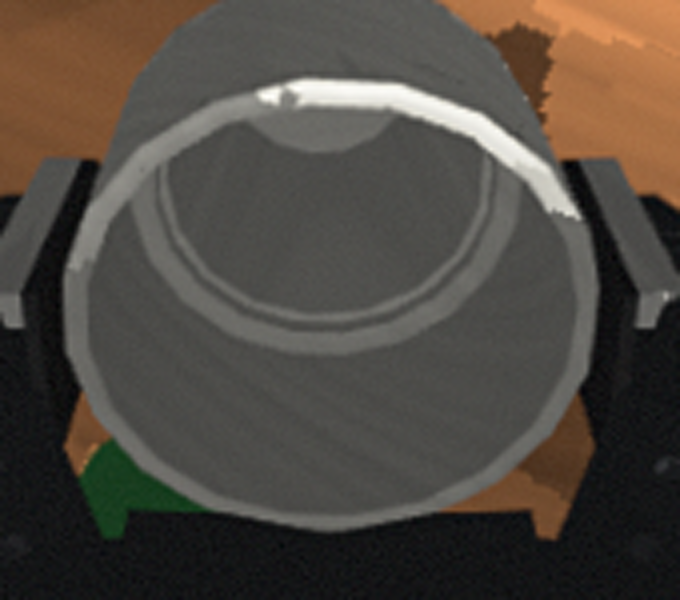

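>>> send_rows:
  increments:
    - [0,0,-0.2,0,0,0,1]
    - [0,0,-0.5,0,0,0,1]
    - [0,0,-0.7,0,0,0,1]
    - [0,0,-0.7,0,0,0,1]
    - [0,0,-0.7,0,0,0,1]
    - [0,0,-0.5,0,0,0,1]
    - [0,0,-0.26,0,0,0,1]
    - [0,0,0,0,0,0,1]

```text
clock: 4.7
eef_pos: [0.4299, -0.2186, 0.2002]
tcp_rot: [[-0.912, -0.409, 0.001], [-0.409, 0.912, 0.0], [-0.001, -0.001, -1.0]]
ft_force: [0.2, -0.1, -2.6]
finger_gap: 0.0588
```

>>> send_rows:
  increments:
    - [-0.238,0.399,0,0,0,0,1]
    - [-0.438,0.799,0,0,0,0,1]
    - [-0.438,0.799,0,0,0,0,1]
    - [-0.438,0.799,0,0,0,0,1]
    - [-0.438,0.799,0,0,0,0,1]
    - [-0.438,0.799,0,0,0,0,1]
    - [-0.438,0.799,0,0,0,0,1]
    - [-0.438,0.799,0,0,0,0,1]
    - [-0.438,0.799,0,0,0,0,1]
    - [-0.438,0.799,0,0,0,0,1]
    - [-0.438,0.799,0,0,0,0,1]
    - [-0.438,0.799,0,0,0,0,1]

```text
clock: 5.9
eef_pos: [0.4628, 0.2008, 0.1973]
tcp_rot: [[-0.912, -0.41, -0.002], [-0.41, 0.912, -0.001], [0.003, -0.0, -1.0]]
ft_force: [0.6, -1.1, -1.0]
finger_gap: 0.0586
```

>>> send_rows:
  increments:
    - [-0.2,0.4,0,0,0,0,1]
    - [0,0,0,0,0,0,1]
    - [0,0,0,0,0,0,1]
    - [0,0,0,0,0,0,1]

```text
clock: 6.3
eef_pos: [0.4643, 0.2164, 0.199]
tcp_rot: [[-0.913, -0.409, -0.001], [-0.409, 0.913, -0.0], [0.001, -0.0, -1.0]]
ft_force: [-0.0, -0.1, -1.6]
finger_gap: 0.0583
```

```bash
python3 - <<'E'
from h import *
st=env.state();print(st['eef_pos'],st['tcp_rot'].round(4),st['clock'],st['finger_gap'])
a=imaging.capture('wrist');b=imaging.capture('scene');c=imaging.capture('top')
cv2.imwrite('pics/w4.png',a);cv2.imwrite('pics/s4.png',b);cv2.imwrite('pics/t4.png',c)
z=lambda i,r,c,h,w,f:cv2.resize(i[r-h:r+h,c-w:c+w],None,fx=f,fy=f,interpolation=cv2.INTER_CUBIC)
cv2.imwrite('pics/s4z.png',z(b,165,355,55,40,5))
cv2.imwrite('pics/t4z.png',z(c,225,163,40,40,6))
E
```

```text
[0.46430683 0.21641211 0.19895029] [[-9.127e-01 -4.087e-01 -5.000e-04]
 [-4.087e-01  9.127e-01 -4.000e-04]
 [ 6.000e-04 -2.000e-04 -1.000e+00]] 6.3 0.058333404508498776
```

View pics/s4z.png

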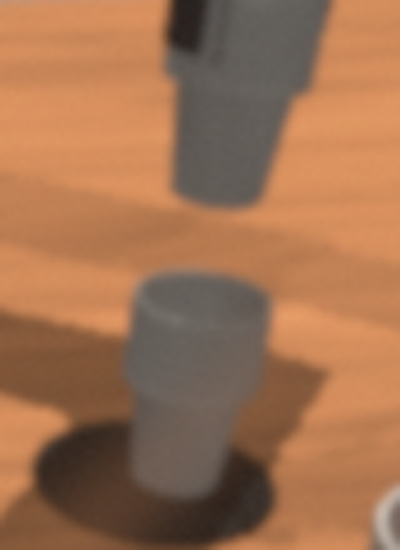

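View pics/t4z.png

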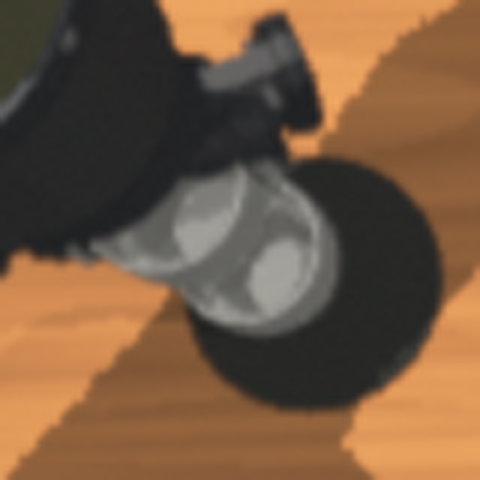

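View pics/w4.png

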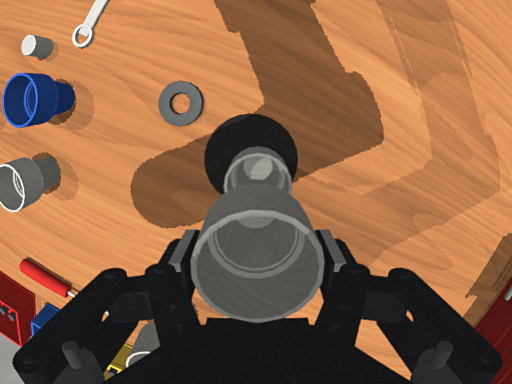

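```bash
python3 - <<'E'
from h import *
im=cv2.imread('pics/w4.png');st=env.state()
cv2.imwrite('pics/w4z.png',cv2.resize(im[105:255,190:330],None,fx=4,fy=4,interpolation=cv2.INTER_CUBIC))
def bfit(ext,z,R,g):
    A=np.linspace(0,2*np.pi,181)
    def f(v):
        q=np.array([proj('scene',[v[0]+R*np.cos(a),v[1]+R*np.sin(a),z]) for a in A])
        return np.array([q[:,0].max(),q[:,1].min(),q[:,1].max()])-ext
    r=least_squares(f,g,x_scale=.01,diff_step=1e-3);return r.x,r.fun
print(bfit([151.4,348.6,368.2],.1412,.019,[.465,.216]))
print(bfit([175.2,340.8,369],.094,.03,[.465,.216]))
print(bfit([110+99.8-.4,315+26-.4,315+44.6-.4],.004,.019,[.465,.216]))
E
```

```text
(array([0.46267277, 0.21724747]), array([ 0.05670841,  0.53208349, -0.5291621 ]))Traceback (most recent call last):
  File "<stdin>", line 11, in <module>
  File "<stdin>", line 9, in bfit
    return func(*args, **kwargs)
    result = trf(vector_fun.fun, vector_fun.jac, x0, f0, J0, lb, ub, ftol, xtol,
                 gtol, max_nfev, x_scale, loss_function, tr_solver,
                 tr_options.copy(), verbose, callback=callback_wrapped)
    return trf_no_bounds(
        fun, jac, x0, f0, J0, ftol, xtol, gtol, max_nfev, x_scale,
        loss_function, tr_solver, tr_options, verbose, callback=callback)
    J = jac(x)
    self._update_jac()
    ~~~~~~~~~~~~~~~~^^
    self.J = self.jac_wrapped(xp_copy(self.x), f0=self.f)
             ~~~~~~~~~~~~~~~~^^^^^^^^^^^^^^^^^^^^^^^^^^^^
    J, dct = approx_derivative(
             ~~~~~~~~~~~~~~~~~^
        self.fun,
        ^^^^^^^^^
    ...<2 lines>...
        **self.finite_diff_options,
        ^^^^^^^^^^^^^^^^^^^^^^^^^^^
    )
    ^
    J, _nfev = _dense_difference(fun_wrapped, x0, f0, h,
               ~~~~~~~~~~~~~~~~~^^^^^^^^^^^^^^^^^^^^^^^^
                             use_one_sided, method,
                             ^^^^^^^^^^^^^^^^^^^^^^
                             mf)
                             ^^^
    df = [f_eval - f0 for f_eval in f_evals]
                                    ^^^^^^^
    f = np.atleast_1d(self.fun(x, *self.args, **self.kwargs))
                      ~~~~~~~~^^^^^^^^^^^^^^^^^^^^^^^^^^^^^^
    return np.atleast_1d(self.fun(x))
                         ~~~~~~~~^^^
    return self.f(x, *self.args, **self.kwargs)
           ~~~~~~^^^^^^^^^^^^^^^^^^^^^^^^^^^^^^
  File "<stdin>", line 7, in f
  File "h.py", line 17, in proj
    p=imaging.camera_params(name);K=np.array(p['intrinsics'])
ValueError: time passes only in moves, steps and waits
```

View pics/w4z.png

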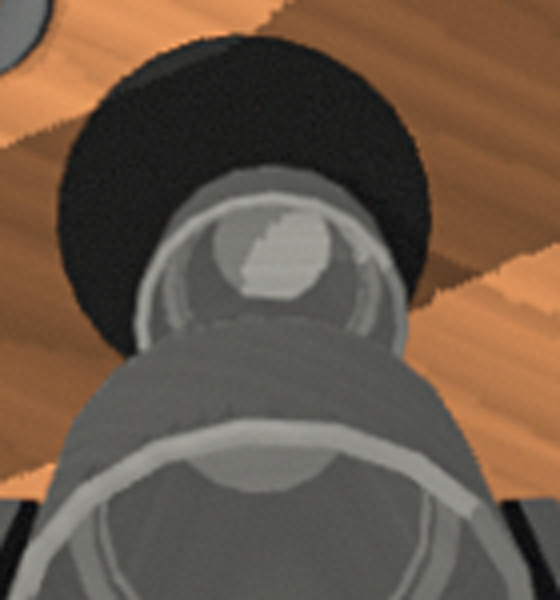

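```bash
python3 - <<'E'
s=open('h.py').read()
s=s.replace("def ray(","_c={}\ndef cp(n):\n    if n not in _c: _c[n]=imaging.camera_params(n)\n    return _c[n]\ndef ray(",1).replace("p=imaging.camera_params(name)","p=cp(name)")
s+='''
def efit(name,ext,z,R,g,st=None):
    """ext dict of t,b,l,r pixel extremes"""
    A=np.linspace(0,2*np.pi,181)
    def f(v):
        q=np.array([proj(name,[v[0]+R*np.cos(a),v[1]+R*np.sin(a),z],st) for a in A])
        m=dict(t=q[:,0].min(),b=q[:,0].max(),l=q[:,1].min(),r=q[:,1].max())
        return np.array([m[k]-ext[k] for k in ext])
    r=least_squares(f,g,x_scale=.01,diff_step=1e-3);return r.x,r.fun.round(2)
'''
open('h.py','w').write(s)
E
python3 - <<'E'
from h import *
st=env.state();g=[.465,.216];Rt=st['tcp_rot'].T[:2,:2]
S=lambda d:efit('scene',*d)
hb=efit('scene',dict(b=151.4,l=348.6,r=368.2),.1412,.019,g);print('held base',hb)
mr=efit('scene',dict(t=163.6,b=175.2,l=340.8,r=369),.094,.03,g);print('mat rim',mr)
mb=efit('scene',dict(b=209.4,l=340.6,r=359.2),.004,.019,g);print('mat base',mb)
print('scene: tool err rim,base',Rt@(mr[0]-hb[0]),Rt@(mb[0]-hb[0]))
m=efit('wrist',dict(t=152.6,l=223.1,r=291.4),.094,.03,g,st);print(m, Rt@(m[0]-st['eef_pos'][:2]))
h=efit('wrist',dict(t=208,b=321,l=191.5,r=325),st['eef_pos'][2]+.0322,.03,g,st);print(h,Rt@(h[0]-st['eef_pos'][:2]))
E
```

```text
held base (array([0.46267277, 0.21724747]), array([ 0.06,  0.53, -0.53]))
mat rim (array([0.46612681, 0.21526854]), array([-0.18,  0.14, -0.15,  0.15]))
mat base (array([0.46600052, 0.2178581 ]), array([ 0.06,  0.78, -0.77]))
scene: tool err rim,base [-0.00234471 -0.00321697] [-0.00328697 -0.00080163]
(array([0.46382318, 0.21920279]), array([ 0.01, -0.16,  0.16])) [-0.00049249  0.00270829]
(array([0.46240813, 0.21871771]), array([-0.36,  0.9 , -1.04,  1.04])) [0.00099728 0.00284339]
```

>>> send_rows:
  increments:
    - [-0.04,-0.012,0.3,0,0,0,1]
    - [0,0,0.4,0,0,0,1]
    - [0,0,0.4,0,0,0,1]
    - [0,0,0.3,0,0,0,1]
    - [0,0,0.2,0,0,0,1]
    - [0,0,0,0,0,0,1]
    - [0,0,0,0,0,0,1]

```text
clock: 7.15
eef_pos: [0.4662, 0.2176, 0.1356]
tcp_rot: [[-0.912, -0.409, 0.0], [-0.409, 0.912, 0.0], [-0.0, -0.0, -1.0]]
ft_force: [0.2, 0.8, -0.6]
finger_gap: 0.0586
```

```bash
python3 - <<'E'
from h import *
st=env.state();print(st['eef_pos'],st['clock'],st['finger_gap'],st['ft_force'])
a=imaging.capture('wrist');b=imaging.capture('scene');c=imaging.capture('top')
z=lambda i,r,c,h,w,f:cv2.resize(i[r-h:r+h,c-w:c+w],None,fx=f,fy=f,interpolation=cv2.INTER_CUBIC)
cv2.imwrite('pics/s5z.png',z(b,165,355,55,40,5))
cv2.imwrite('pics/w5z.png',z(a,210,257,65,75,5))
E
```

```text
[0.46621415 0.21761501 0.1356113 ] 7.15 0.05859147541461854 [ 0.20157056  0.75950102 -0.58234955]
```

View pics/s5z.png

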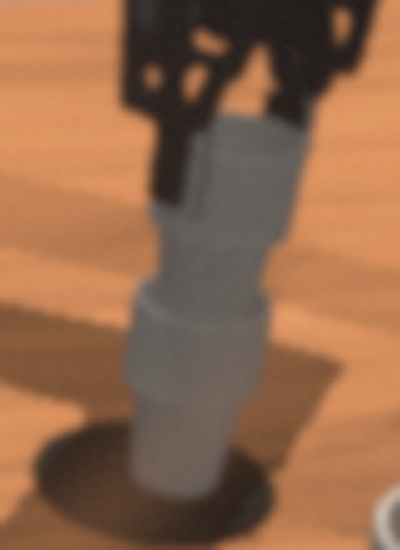

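View pics/w5z.png

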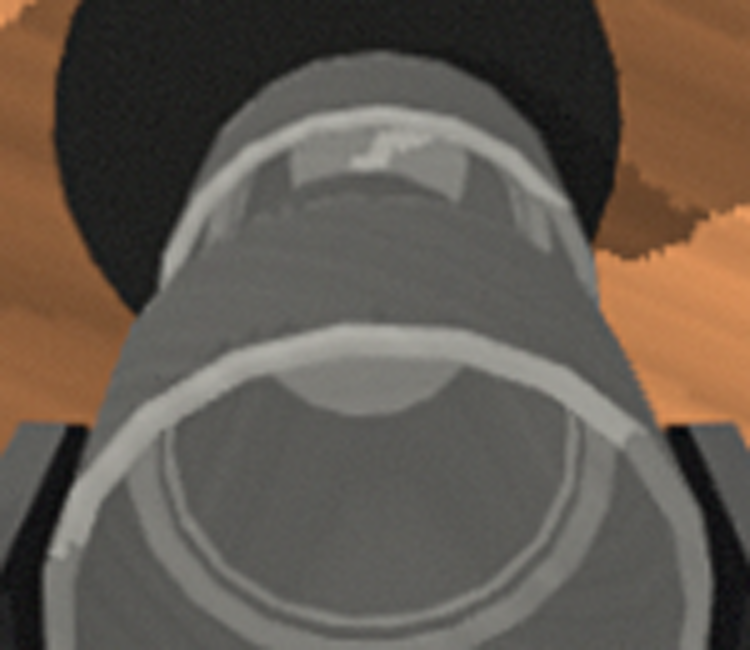

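```bash
python3 - <<'E'
from h import *
st=env.state()
b=imaging.capture('scene');cv2.imwrite('pics/s5.png',b)
w=imaging.capture('wrist');cv2.imwrite('pics/w5.png',w)
im=cv2.resize(b[120:215,320:390],None,fx=8,fy=8,interpolation=cv2.INTER_CUBIC)
def draw(xy,z0):
    for z,R in [(z0,.019),(z0+.05,.03),(z0+.09,.03)]:
        pts=[]
        for a in np.linspace(0,2*np.pi,120):
            q=proj('scene',[xy[0]+R*np.cos(a),xy[1]+R*np.sin(a),z]);pts.append([(q[1]-320+.5)*8,(q[0]-120+.5)*8])
        cv2.polylines(im,[np.int32(pts)],True,(0,0,255) if z0<.01 else (0,255,0),1)
draw([.4661,.2153],.004)
draw(st['eef_pos'][:2]+st['tcp_rot'][:2,0]*.000,.0778)
cv2.imwrite('pics/s5o.png',im)
E
```

```text
(no output)
```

View pics/s5o.png

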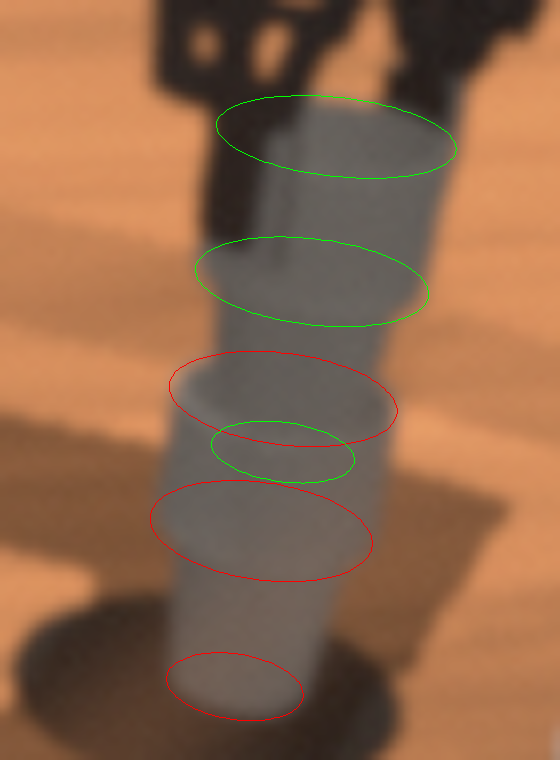

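>>> send_rows:
  increments:
    - [0,0,0.2,0,0,0,1]
    - [0,0,0.2,0,0,0,1]
    - [0,0,0.15,0,0,0,1]
    - [0,0,0.1,0,0,0,1]
    - [0,0,0.08,0,0,0,1]
    - [0,0,0,0,0,0,1]

```text
clock: 8.0
eef_pos: [0.4658, 0.2175, 0.1055]
tcp_rot: [[-0.912, -0.409, -0.001], [-0.409, 0.912, -0.0], [0.001, 0.0, -1.0]]
ft_force: [0.3, 0.8, -2.3]
finger_gap: 0.0586
```

>>> send_rows:
  increments:
    - [0,0,0.04,0,0,0,1]
    - [0,0,0.03,0,0,0,1]
    - [0,0,0.03,0,0,0,1]
    - [0,0,0.02,0,0,0,1]
    - [0,0,0,0,0,0,1]
    - [0,0,0,0,0,0,1]

```text
clock: 8.6
eef_pos: [0.4665, 0.2183, 0.1027]
tcp_rot: [[-0.912, -0.41, 0.002], [-0.41, 0.912, 0.002], [-0.002, 0.001, -1.0]]
ft_force: [-2.8, 2.0, 5.3]
finger_gap: 0.0584
```

```bash
python3 - <<'E'
from h import *
st=env.state();print(st['eef_pos'],st['clock'],st['finger_gap'],st['ft_force'])
a=imaging.capture('wrist');b=imaging.capture('scene')
z=lambda i,r,c,h,w,f:cv2.resize(i[r-h:r+h,c-w:c+w],None,fx=f,fy=f,interpolation=cv2.INTER_CUBIC)
cv2.imwrite('pics/c6.png',np.hstack([z(b,165,355,55,40,5),z(a,210,257,55,75,5)])[:, :800])
E
```

```text
[0.46646325 0.21828983 0.1026626 ] 8.6 0.05836814538688933 [-2.78134112  2.00270126  5.27643531]
```

View pics/c6.png

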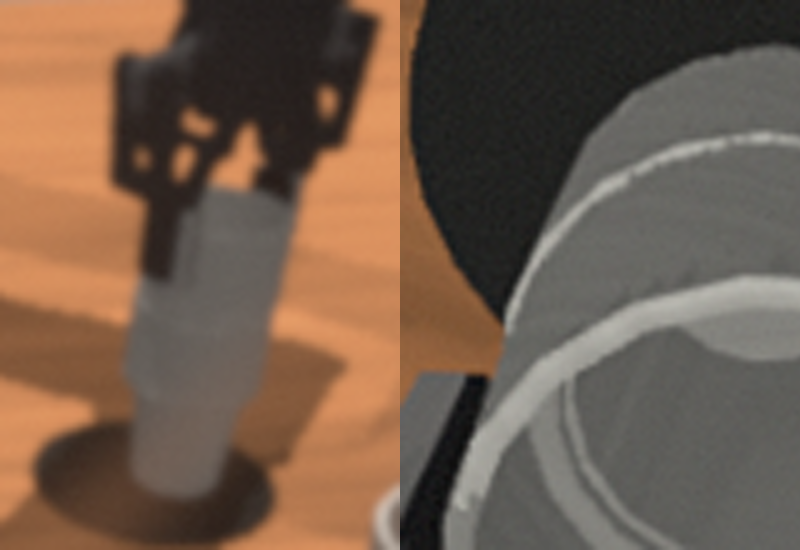

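>>> send_rows:
  increments:
    - [0,0,0,0,0,0,0.2]
    - [0,0,0,0,0,0,-0.2]
    - [0,0,0,0,0,0,-0.6]
    - [0,0,0,0,0,0,-1]
    - [0,0,0,0,0,0,-1]
    - [0,0,0,0,0,0,-1]
    - [0,0,0,0,0,0,-1]
    - [0,0,0,0,0,0,-1]

```text
clock: 9.5
eef_pos: [0.466, 0.2175, 0.1012]
tcp_rot: [[-0.912, -0.409, -0.0], [-0.409, 0.912, -0.0], [0.0, -0.0, -1.0]]
ft_force: [0.0, -0.2, -0.4]
finger_gap: 0.085
```

>>> send_rows:
  increments:
    - [0,0,-0.2,0,0,0,-1]
    - [0,0,-0.5,0,0,0,-1]
    - [0,0,-0.7,0,0,0,-1]
    - [0,0,-0.7,0,0,0,-1]
    - [0,0,-0.7,0,0,0,-1]
    - [0,0,-0.2,0,0,0,-1]
    - [0,0,0,0,0,0,-1]
    - [0,0,0,0,0,0,-1]

```text
clock: 10.3
eef_pos: [0.4657, 0.2175, 0.2204]
tcp_rot: [[-0.912, -0.409, -0.001], [-0.409, 0.912, -0.0], [0.001, 0.0, -1.0]]
ft_force: [-0.1, 0.0, -1.5]
finger_gap: 0.0857
```

```bash
python3 - <<'E'
from h import *
st=env.state();print(st['eef_pos'],st['clock'],st['finger_gap'],st['ft_force'])
a=imaging.capture('wrist');b=imaging.capture('scene')
z=lambda i,r,c,h,w,f:cv2.resize(i[r-h:r+h,c-w:c+w],None,fx=f,fy=f,interpolation=cv2.INTER_CUBIC)
cv2.imwrite('pics/c7.png',np.hstack([z(b,165,355,55,40,5),z(a,190,257,55,40,5)])[:, :800])
E
```

```text
[0.46569609 0.21754917 0.22040522] 10.3 0.08568572016889164 [-0.09105198  0.02225948 -1.50616625]
```

View pics/c7.png

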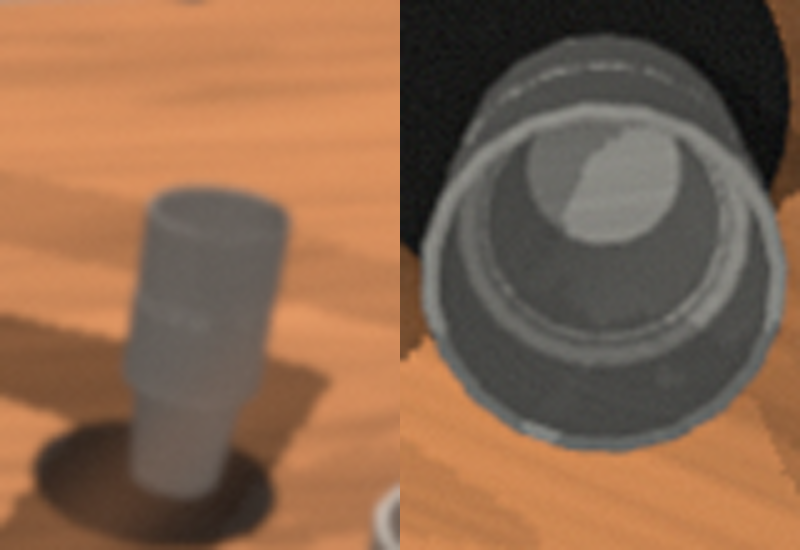

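```bash
python3 - <<'E'
from h import *
st=env.state()
x,f=efit('wrist',dict(t=155,b=224.6,l=221.4,r=293.8),.134,.03,[.466,.2175],st);print(x,f,st['tcp_rot'].T[:2,:2]@(x-st['eef_pos'][:2]))
E
```

```text
[0.4628847  0.21930375] [-0.59  0.76 -0.85  0.86] [0.00165689 0.00289708]
```

>>> send_rows:
  increments:
    - [0,-0.4,0,0,0,0,-1]
    - [0,-0.75,0,0,0,0,-1]
    - [0,-0.75,0,0,0,0,-1]
    - [0,-0.75,0,0,0,0,-1]
    - [0,-0.75,0,0,0,0,-1]
    - [0,-0.75,0,0,0,0,-1]
    - [0,-0.75,0,0,0,0,-1]
    - [0,-0.75,0,0,0,0,-1]
    - [0,-0.75,0,0,0,0,-1]
    - [0,-0.6,0,0,0,0,-1]
    - [0,-0.32,0,0,0,0,-1]
    - [0,0,0,0,0,0,-1]

```text
clock: 11.6
eef_pos: [0.5858, -0.0508, 0.2199]
tcp_rot: [[-0.913, -0.408, -0.002], [-0.408, 0.913, -0.0], [0.002, 0.001, -1.0]]
ft_force: [-0.1, 0.0, -1.0]
finger_gap: 0.0854
```

>>> send_rows:
  increments:
    - [0,0,0.3,0,0,0,-1]
    - [0,0,0,0,0,0,-1]
    - [0,0,0,0,0,0,-1]

```text
clock: 11.9
eef_pos: [0.5854, -0.0488, 0.2086]
tcp_rot: [[-0.912, -0.41, -0.001], [-0.41, 0.912, -0.0], [0.001, 0.0, -1.0]]
ft_force: [-1.1, 0.5, 0.7]
finger_gap: 0.0851
```

```bash
python3 - <<'E'
from h import *
st=env.state();print(st['eef_pos'],st['clock'])
a=imaging.capture('wrist');cv2.imwrite('pics/w8.png',a)
cv2.imwrite('pics/w8z.png',cv2.resize(a[130:235,200:310],None,fx=5,fy=5,interpolation=cv2.INTER_CUBIC))
E
```

```text
[ 0.58542608 -0.04877719  0.20856219] 11.9
```

View pics/w8.png

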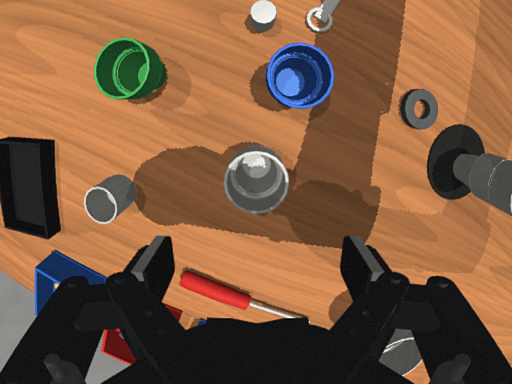

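View pics/w8z.png

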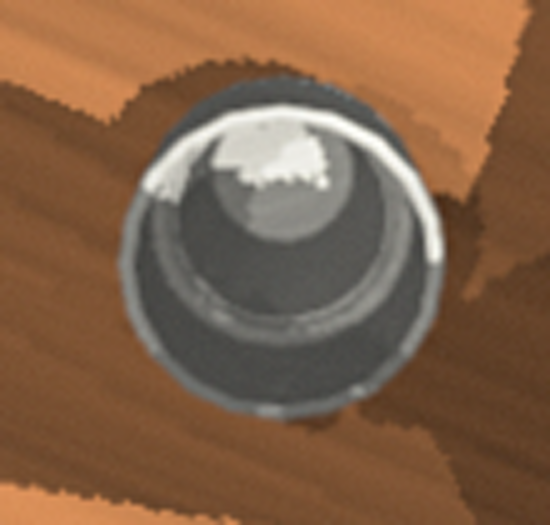

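```bash
python3 - <<'E'
from h import *
st=env.state()
x,f=efit('wrist',dict(t=150.2,b=213.4,l=223.6,r=288.2),.09,.03,[.586,-.05],st);print(x,f,st['tcp_rot'].T[:2,:2]@(x-st['eef_pos'][:2]))
E
```

```text
[ 0.58567025 -0.04728463] [ 0.12 -0.11 -0.35  0.35] [-0.00068212  0.00146746]
```

>>> send_rows:
  increments:
    - [-0.042,-0.035,0.5,0,0,0,-1]
    - [0,0,0.7,0,0,0,-1]
    - [0,0,0.7,0,0,0,-1]
    - [0,0,0.7,0,0,0,-1]
    - [0,0,0.6,0,0,0,-1]
    - [0,0,0.4,0,0,0,-1]
    - [0,0,0.16,0,0,0,-1]
    - [0,0,0,0,0,0,-1]
    - [0,0,0,0,0,0,-1]

```text
clock: 12.85
eef_pos: [0.5888, -0.0501, 0.0604]
tcp_rot: [[-0.912, -0.41, 0.002], [-0.41, 0.912, -0.0], [-0.002, -0.001, -1.0]]
ft_force: [0.2, -0.6, 0.3]
finger_gap: 0.0853
```

>>> send_rows:
  increments:
    - [0,0,0,0,0,0,1]
    - [0,0,0,0,0,0,1]
    - [0,0,0,0,0,0,1]
    - [0,0,0,0,0,0,1]
    - [0,0,0,0,0,0,1]
    - [0,0,0,0,0,0,1]
    - [0,0,0,0,0,0,1]
    - [0,0,0,0,0,0,1]
  grip_force: 35

```text
clock: 13.65
eef_pos: [0.5888, -0.05, 0.0605]
tcp_rot: [[-0.912, -0.41, 0.002], [-0.41, 0.912, 0.0], [-0.002, -0.001, -1.0]]
ft_force: [-0.7, 1.7, 5.9]
finger_gap: 0.0597
```

```bash
python3 - <<'E'
from h import *
st=env.state();print(st['eef_pos'],st['clock'],st['finger_gap'])
a=imaging.capture('wrist');cv2.imwrite('pics/w9.png',a);cv2.imwrite('pics/w9z.png',cv2.resize(a[190:340,175:345],None,fx=4,fy=4,interpolation=cv2.INTER_CUBIC))
E
```

```text
[ 0.588815   -0.05001365  0.0605025 ] 13.65 0.059700951363479526
```

View pics/w9z.png

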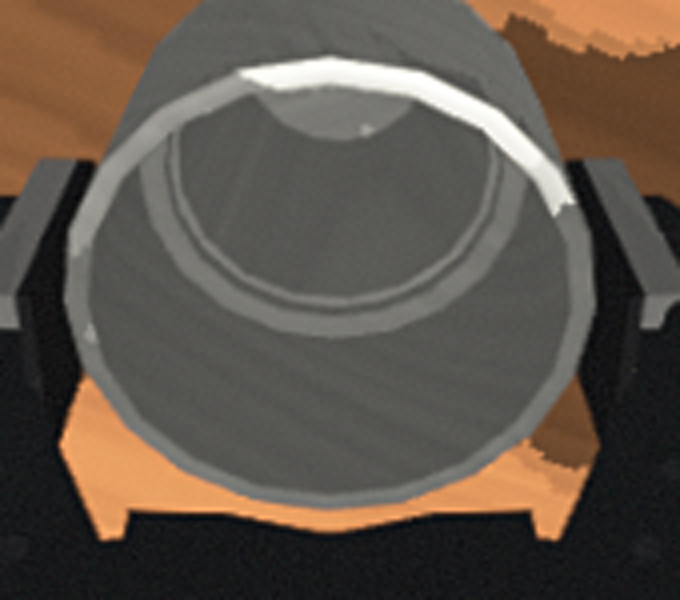

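```bash
python3 - <<'E'
from h import *
st=env.state()
x,f=efit('wrist',dict(t=203.4,b=316.6,l=190.9,r=323.9),.09,.03,[.588,-.05],st);d=st['tcp_rot'].T[:2,:2]@(x-st['eef_pos'][:2]);print(x,f,d)
# stack true position, in same apparent terms: x=(.4629,.2193) apparent at hover
tgt=np.array([.4629,.2193])-x+st['eef_pos'][:2];print('TCP target',tgt, 'tool units',st['tcp_rot'].T[:2,:2]@(tgt-st['eef_pos'][:2])/.04)
E
```

```text
[ 0.58600401 -0.04854165] [-0.15  0.33 -0.29  0.29] [0.00196785 0.00248321]
TCP target [0.46571247 0.21784097] tool units [0.06414601 7.36915477]
```

>>> send_rows:
  increments:
    - [0,0,-0.2,0,0,0,1]
    - [0,0,-0.5,0,0,0,1]
    - [0,0,-0.8,0,0,0,1]
    - [0,0,-0.8,0,0,0,1]
    - [0,0,-0.8,0,0,0,1]
    - [0,0,-0.7,0,0,0,1]
    - [0,0,-0.4,0,0,0,1]
    - [0,0,-0.16,0,0,0,1]
    - [0,0,0,0,0,0,1]

```text
clock: 14.6
eef_pos: [0.588, -0.0501, 0.233]
tcp_rot: [[-0.912, -0.409, -0.0], [-0.409, 0.912, 0.0], [0.0, 0.0, -1.0]]
ft_force: [-1.0, -0.5, -1.5]
finger_gap: 0.06
```

>>> send_rows:
  increments:
    - [0.064,0.4,0,0,0,0,1]
    - [0,0.75,0,0,0,0,1]
    - [0,0.75,0,0,0,0,1]
    - [0,0.75,0,0,0,0,1]
    - [0,0.75,0,0,0,0,1]
    - [0,0.75,0,0,0,0,1]
    - [0,0.75,0,0,0,0,1]
    - [0,0.75,0,0,0,0,1]
    - [0,0.75,0,0,0,0,1]
    - [0,0.6,0,0,0,0,1]
    - [0,0.37,0,0,0,0,1]
    - [0,0,0,0,0,0,1]

```text
clock: 15.8
eef_pos: [0.4638, 0.219, 0.232]
tcp_rot: [[-0.911, -0.412, -0.002], [-0.412, 0.911, -0.001], [0.002, -0.0, -1.0]]
ft_force: [0.0, 0.7, -1.7]
finger_gap: 0.06
```

>>> send_rows:
  increments:
    - [0,0,0,0,0,0,1]
    - [0,0,0,0,0,0,1]

```text
clock: 16.0
eef_pos: [0.4651, 0.2171, 0.233]
tcp_rot: [[-0.913, -0.409, -0.0], [-0.409, 0.913, -0.0], [0.001, -0.0, -1.0]]
ft_force: [0.2, -0.0, -1.0]
finger_gap: 0.0601
```

```bash
python3 - <<'E'
from h import *
st=env.state();print(st['eef_pos'],st['clock'],st['finger_gap'])
a=imaging.capture('wrist');b=imaging.capture('scene')
cv2.imwrite('pics/w10.png',a)
cv2.imwrite('pics/w10z.png',cv2.resize(a[105:255,175:345],None,fx=4,fy=4,interpolation=cv2.INTER_CUBIC))
cv2.imwrite('pics/s10z.png',cv2.resize(b[85:215,310:400],None,fx=4.5,fy=4.5,interpolation=cv2.INTER_CUBIC))
E
```

```text
[0.46510285 0.21711596 0.23298304] 16.0 0.0601251038978156
```

View pics/w10z.png

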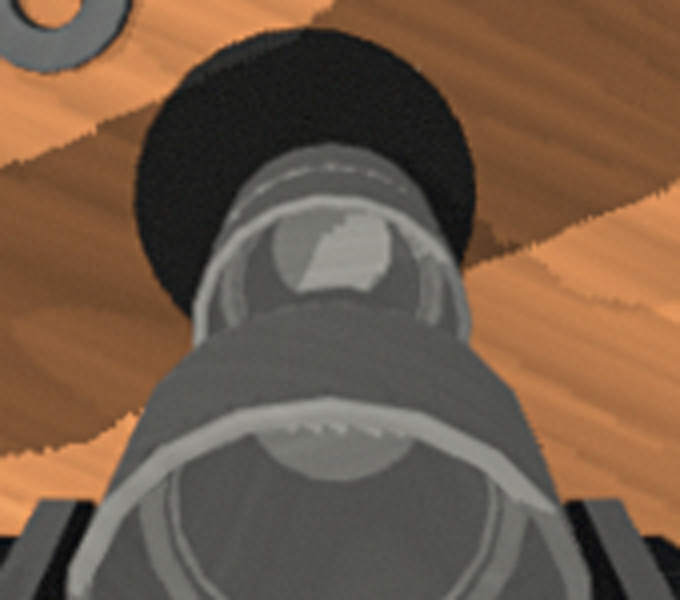

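View pics/s10z.png

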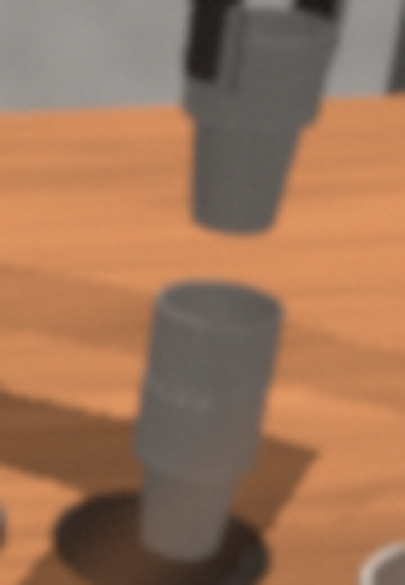

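```bash
python3 - <<'E'
from h import *
st=env.state()
x,f=efit('wrist',dict(t=153.3,l=223.1,r=292.1),.134,.03,[.465,.217],st);d=st['tcp_rot'].T[:2,:2]@(x-st['eef_pos'][:2]);print(x,f,d,'err mm',(d-[.00197,.00248])*1e3)
E
```

```text
[0.4640064  0.21975465] [ 0.04 -0.64  0.64] [3.20947023e-05 2.96903142e-03] err mm [-1.9379053   0.48903142]
```

>>> send_rows:
  increments:
    - [-0.035,0.012,0.2,0,0,0,1]
    - [0,0,0.4,0,0,0,1]
    - [0,0,0.4,0,0,0,1]
    - [0,0,0.3,0,0,0,1]
    - [0,0,0.15,0,0,0,1]
    - [0,0,0,0,0,0,1]
    - [0,0,0,0,0,0,1]

```text
clock: 16.8
eef_pos: [0.4663, 0.2188, 0.1759]
tcp_rot: [[-0.912, -0.409, 0.001], [-0.409, 0.912, 0.0], [-0.001, -0.0, -1.0]]
ft_force: [-0.1, 0.7, -0.8]
finger_gap: 0.0598
```

```bash
python3 - <<'E'
from h import *
st=env.state();print(st['eef_pos'],st['clock'],st['ft_force'])
a=imaging.capture('wrist');b=imaging.capture('scene')
cv2.imwrite('pics/c11.png',np.hstack([cv2.resize(a[125:235,187:327],None,fx=3.5,fy=3.5,interpolation=cv2.INTER_CUBIC),cv2.resize(b[95:205,320:390],None,fx=3.5,fy=3.5,interpolation=cv2.INTER_CUBIC)]))
E
```

```text
[0.46632614 0.21880979 0.1758823 ] 16.8 [-0.08069005  0.69513032 -0.82917187]
```

View pics/c11.png

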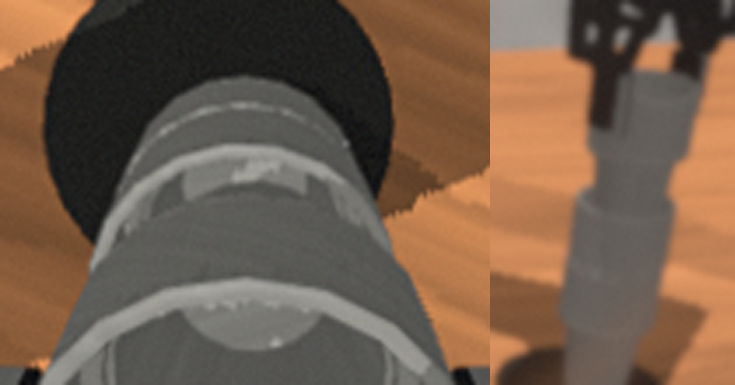

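>>> send_rows:
  increments:
    - [0,-0.015,0.2,0,0,0,1]
    - [0,0,0.2,0,0,0,1]
    - [0,0,0.15,0,0,0,1]
    - [0,0,0.1,0,0,0,1]
    - [0,0,0.05,0,0,0,1]
    - [0,0,0,0,0,0,1]

```text
clock: 17.5
eef_pos: [0.4662, 0.218, 0.147]
tcp_rot: [[-0.912, -0.409, -0.0], [-0.409, 0.912, -0.0], [0.001, -0.0, -1.0]]
ft_force: [-0.5, -0.3, -1.8]
finger_gap: 0.0599
```

>>> send_rows:
  increments:
    - [0,0,0.03,0,0,0,1]
    - [0,0,0.03,0,0,0,1]
    - [0,0,0,0,0,0,1]
    - [0,0,0,0,0,0,1]

```text
clock: 17.9
eef_pos: [0.4664, 0.2182, 0.1451]
tcp_rot: [[-0.912, -0.409, 0.0], [-0.409, 0.912, 0.0], [-0.0, 0.0, -1.0]]
ft_force: [0.8, -1.2, -0.6]
finger_gap: 0.0597
```

>>> send_rows:
  increments:
    - [0,0,0.03,0,0,0,1]
    - [0,0,0.02,0,0,0,1]
    - [0,0,0,0,0,0,1]
    - [0,0,0,0,0,0,1]

```text
clock: 18.3
eef_pos: [0.4671, 0.218, 0.1447]
tcp_rot: [[-0.912, -0.409, 0.003], [-0.409, 0.912, 0.0], [-0.002, -0.001, -1.0]]
ft_force: [0.7, -2.1, 6.5]
finger_gap: 0.0595
```

```bash
python3 - <<'E'
from h import *
st=env.state();print(st['eef_pos'],st['clock'],st['ft_force'])
a=imaging.capture('wrist');b=imaging.capture('scene')
cv2.imwrite('pics/c12.png',np.hstack([cv2.resize(a[125:235,187:327],None,fx=3.5,fy=3.5,interpolation=cv2.INTER_CUBIC),cv2.resize(b[95:205,320:390],None,fx=3.5,fy=3.5,interpolation=cv2.INTER_CUBIC)]))
E
```

```text
[0.46713555 0.21798256 0.14466046] 18.3 [ 0.6624927  -2.093999    6.48095435]
```

View pics/c12.png

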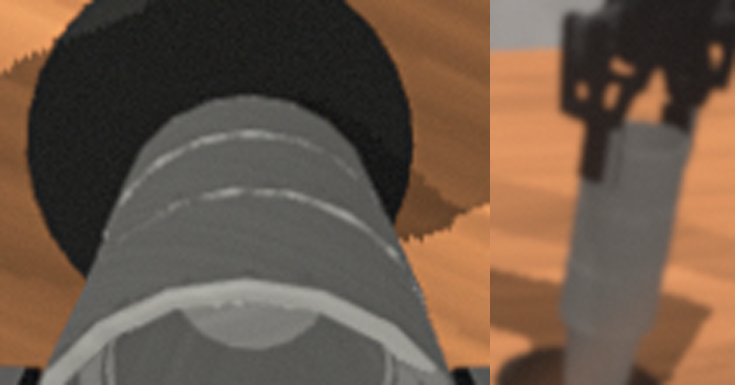

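Contact came at the expected height, and both rim lines look thin and even. Releasing and retreating.

>>> send_rows:
  increments:
    - [0,0,0,0,0,0,0.2]
    - [0,0,0,0,0,0,-0.2]
    - [0,0,0,0,0,0,-0.6]
    - [0,0,0,0,0,0,-1]
    - [0,0,0,0,0,0,-1]
    - [0,0,0,0,0,0,-1]
    - [0,0,0,0,0,0,-1]
    - [0,0,0,0,0,0,-1]

```text
clock: 19.2
eef_pos: [0.4663, 0.2183, 0.1428]
tcp_rot: [[-0.912, -0.409, -0.0], [-0.409, 0.912, 0.0], [0.0, 0.0, -1.0]]
ft_force: [0.5, -0.7, 1.3]
finger_gap: 0.0852
```

>>> send_rows:
  increments:
    - [0,0,-0.2,0,0,0,-1]
    - [0,0,-0.5,0,0,0,-1]
    - [0,0,-0.7,0,0,0,-1]
    - [0,0,-0.7,0,0,0,-1]
    - [0,0,-0.7,0,0,0,-1]
    - [0,0,-0.2,0,0,0,-1]
    - [0,0,0,0,0,0,-1]
    - [0,0,0,0,0,0,-1]

```text
clock: 20.0
eef_pos: [0.466, 0.2182, 0.2619]
tcp_rot: [[-0.912, -0.409, -0.001], [-0.409, 0.912, -0.0], [0.001, 0.0, -1.0]]
ft_force: [0.2, -0.0, 0.4]
finger_gap: 0.0857
```

```bash
python3 - <<'E'
from h import *
st=env.state();print(st['eef_pos'],st['clock'],st['ft_force'],st['finger_gap'])
a=imaging.capture('wrist');b=imaging.capture('scene')
cv2.imwrite('pics/s13.png',b)
im=cv2.resize(b[105:215,310:400],None,fx=5,fy=5,interpolation=cv2.INTER_CUBIC)
raw=im.copy()
xy=[.4662,.2168]
for z,R in [(.004,.019),(.054,.03),(.094,.03),(.134,.03),(.174,.03)]:
    pts=[]
    for t in np.linspace(0,2*np.pi,120):
        q=proj('scene',[xy[0]+R*np.cos(t),xy[1]+R*np.sin(t),z]);pts.append([(q[1]-310+.5)*5,(q[0]-105+.5)*5])
    cv2.polylines(im,[np.int32(pts)],True,(0,0,255),1)
w=cv2.resize(a[120:250,197:317],None,fx=4.23,fy=4.23)
cv2.imwrite('pics/c13.png',cv2.resize(np.hstack([raw,im]),None,fx=.88,fy=.88)); cv2.imwrite('pics/w13.png',w)
E
```

```text
[0.46600988 0.21823852 0.26187831] 20.0 [ 0.16278049 -0.02032977  0.39339296] 0.0856758320916571
```

View pics/c13.png

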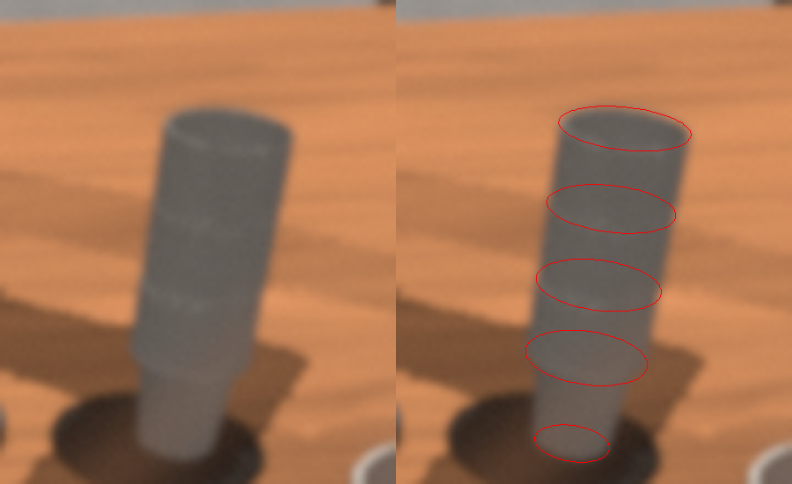

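View pics/w13.png

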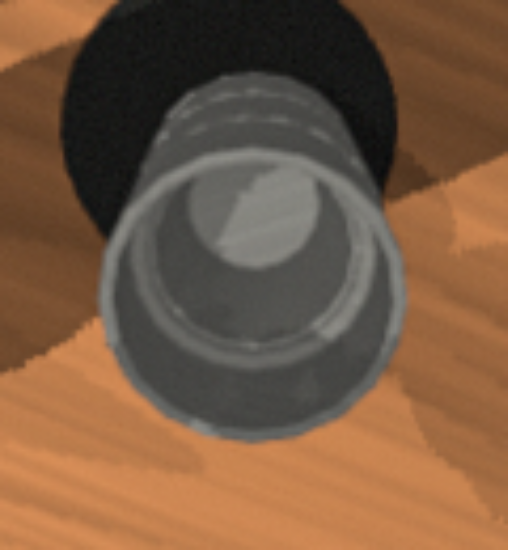

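View pics/s13.png

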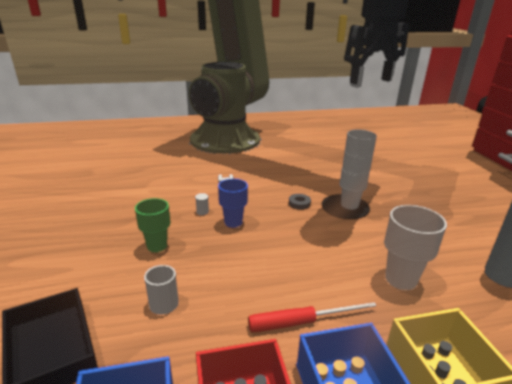

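```bash
python3 -c "
from plant import finish_job
print(finish_job())"
```

```text
the job is handed in; nothing more can be done
None
```

The two loose grey cups are nested, one after the other, in the cup on the mat, and the job is handed in after about 20 s of robot time. I left the green and blue look-alikes, the big stepped cup and the small can alone.

**Last checks:**
- **Stack:** In the scene view the upright stack matches a projected 170 mm model (top rim at z = 0.174 m) to about a pixel at the rims. Two thin, even rim lines show, with no tilt.
- **Seating:** Each cup met light contact, about 7–8 N, within 1 mm of the expected seating height.
- **Gripper:** It is open and clear above the stack, with no force on it.

**Disagreements:** The cameras' uncorrected position readings differed by 2–5 mm. I aligned each held cup mainly by comparing it with the mat cup in the same wrist picture. The scene camera had suggested up to 3 mm more offset for the first cup, but both cups went in without sideways forces over about 3 N.

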